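# Roll a roller up the ramp into the laser-marking fixture and report it loaded

### The job

Load the marking fixture: from behind, with the fingertips only, roll the steel roller slowly from the infeed shelf up the ramp and over the crest, until it rests in the seat against the orange stop, keeping it under control so that it never runs back or away. Do not grip or lift it and do not ram it. When it sits there, press the green button fully down and let go, to report the fixture loaded; leave the red stop button and everything else alone and finish clear.

Things in the scene. Friction and masses are not known exactly. Their poses are not given: they have to be found in the camera images.
- roller: The roller to load: bright steel cylinder 50 mm in diameter, 60 mm long, with a dark band 16 mm wide around its middle and a sealed bearing in each end; about 0.35 to 0.7 kg. It lies on the infeed shelf, centre at x = -165 to -125 mm of the fixture, axis across the channel, and rolls freely. Smooth oiled surface (friction 0.24 to 0.36). Origin at its centre; its own y axis is the cylinder axis (x and z turn as it rolls).
- fixture: The marking fixture, fixed to the bench: aluminium base plate 420 x 120 x 12 mm with a straight channel along it, 66 mm wide between green guides (each 12 mm thick). Origin at the centre of the plate's underside; x along the channel, uphill to the stop; z up. At its low end a level infeed shelf, x = -200 to -115 mm, surface at z = 22, behind it a dark kerb, x = -206 to -200, top at z = 30.
- ramp: The steel ramp with its green guides, part of the fixture. Origin at its foot, in the middle of the channel, on the surface (x = -115, z = 22 mm in the fixture's frame). Its x axis runs up the slope, 7 degrees, 222 mm to the crest; its z axis is square to the surface. The guides stand 12 mm above shelf and ramp. A roller left alone anywhere on the ramp rolls back down.
- crest (a point): Middle of the crest line at the top of the ramp, on the surface (x = 105, y = 0, z = 49 mm in the fixture's frame). Beyond it the seat falls at 7 degrees, 50 mm long, to the stop pad; the guides beside the seat reach z = 59 mm.
- stop_pad (a point): On the face of the orange stop pad (60 mm wide, z = 53 to 83 mm), at the height of the seated roller's axis (x = 155, y = 0, z = 71 mm in the fixture's frame). Against it, the roller's centre is at x = 130, z = 71, and it stays there by itself. The dark stop plate behind the pad reaches z = 85.
- control_box: White control box with a blue top, 110 x 150 x 62 mm, fixed to the bench on the left or right of the fixture (changes places with the blue tray). Origin at the centre of its underside; y runs along its long side. The green button is at y = +38 mm, the red stop at y = -40 mm.
- start_top (a point): Centre of the green button's top face (30 mm across), on top of the control box; it is pressed straight down.
- start (a joint): Green button: 0 released, 0.006 m fully down; springs back; about 5 N takes it fully down.
- estop (a joint): Red mushroom stop button, 38 mm across, its top 93 mm above the bench: 0 released, 0.006 m pressed. Not to be pressed.
- tray: Blue open tray 110 x 150 x 35 mm, fixed to the bench, holding two finished rollers stood on end; origin at the centre of its underside.
- done0: Finished roller, as the one to load, standing on end in the tray; origin at its centre. Leave alone.
- done1: Second finished roller standing on end in the tray; origin at its centre. Leave alone.
- cleaner: White cleaner bottle with blue label and red cap, 56 mm across, 150 mm tall, standing beyond the fixture; origin at the centre of its underside. Leave alone.
- gauge: Steel ring gauge 70 mm across, 20 mm high, lying on the bench beyond the fixture; origin at the centre of its underside. Leave alone.
- spanner: Steel spanner 150 mm long lying on the bench beyond the fixture; origin on its underside. Leave alone.
There are look-alikes about, which are no part of the job. Leave any pink look-alike of the roller alone.

How it is judged:
By the outcome, as a careful person would: the job done as asked, in the order asked, and still so for the second after the job is handed in, with the robot touching nothing.
It also fails if it takes over 59 s, if anything falls off the work surface, if the arm or the gripper's body presses on something with over 40 N, if the wrist force passes 120 N, or if a joint passes its speed limit or range.

### The arm

A 6-joint arm with a two-finger parallel gripper is mounted at the origin on the work surface. World frame = base frame: x ahead of the robot, y to its left, z up, the work surface at z = 0. Lengths are in mm, angles in rad, forces in N, time in s.
With the tool pointing down it reaches from about 275 to 750 mm from the base axis. Payload 10.2 kg.
Tool frame: the origin (TCP) lies midway between the tips of the shut fingers; the grasp point (between the pads) lies 19 mm behind it; z points along the fingers, y is the line along which they close (so a half turn about z gives the same grasp; the last joint's range is limited). The gripper opens to 85 mm and grips with 20 to 120 N. Pads are 22 mm wide; open, the fingers measure 114 mm over their backs; the gripper's body (76 mm by 85 mm) begins 54 mm behind the grasp point. The pads swing forward as they close: fully open they stand 13 mm farther back than shut.
Start: joints at [1.057, 0.313, 1.498, -0, 1.331, -0.223], TCP at [150.54, 502.96, 231.294] pointing down, gripper open.
Joint ranges: [-2.94, 2.94], [-0.97, 2.17], [0.19, 2.56], [-1.23, 4.37], [0.02, 3.11], [-2.88, 2.88]. Speed limits (rad/s): [2.39, 2.39, 3.01, 3.14, 3.14, 3.14].

### API

Orientations are given as a unit quaternion [w, x, y, z].
In Python, from rig import ctrl gives the robot as it stands.
- The arm moves only by the tool send_rows, never from a script. Its argument "targets" is a list of rows, each an object with "offset": the shift along the world's x, y, z in cm, a list of three; "spin": the turn about the world's z in rad. A call has 1 to 8 rows; each row is the pose to reach, as a shift and turn from the pose commanded when the call began; what a row does not reach only later rows make up. A row lasts 1/12 s, in which the tool goes at most 41.7 mm and 7.16 degrees, less where a joint would pass 70% of its speed; a pose out of reach is approached as far as the arm can. A call with a gripper value outside its range is refused whole. "grip" is the opening, from 0 (shut) to 1 (fully open), set as the call begins (left out, the last holds). The fingers move at their own pace and stop on an object; "squeeze" is the grip in N (left out, the last holds). Time passes only in rows, so rows that repeat a pose let the fingers close. It gives the time, the measured TCP pose, the force, the opening and the grip force at its end, in the units of the state.
- ctrl.sense(): the state, without advancing time (a new reading comes with each control period).
- ctrl.capture(name): name is "side" or "top" or "wrist"; returns (picture, depth): 480x640x3 uint8, red, green, blue; 480x640 float32, mm along the optical axis (not along the pixel's ray), 0 where there is no reading.
- ctrl.calibration(name): a dict with "fx", "fy", "cx", "cy" (pixels), "k1" (the pictures are not rectified: a ray, as slopes to the right and down, at radius r is drawn at 1 + k1 r^2 times it, then the intrinsics apply), "view" (4x4, takes a point from world to camera coordinates); the wrist camera has in their place "mount" (4x4, takes a point from camera to tool coordinates, whose origin is the TCP and whose axes are the flange's). Camera axes: x right, y down, z forward; pixel columns grow to the right and rows downward; lengths in mm; the calibration is good to about 2 mm. A picture is of the moment at which its call begins: read the wrist's pose just before it. calibration takes no time and is no camera call.
- ctrl.finish_job(): hands the job in; it is judged then, once.
Trained networks look in the newest picture that a camera, given by its name, has taken for a name from the list of things; names that differ only in an ending like _2 or _b are one class to them, and where a whole thing is asked for, a point or a joint stands for the part that bears it (a point fixed in the world has none). Each returns a list of dicts, best first, with "conf" (0 to 1); they miss things now and then, are a little off and sometimes report something else, mostly with a low value. They report only what shows in the picture. A call takes as long as a camera call. They do not tell look-alikes from the thing itself.
- ctrl.search_frame(camera, query): "box" ([left, top, right, bottom] in pixels, round what is visible of it).
- ctrl.place_of(camera, query): "uv" ([column, row] in pixels: a listed point, or the origin of a listed thing).
The state is a dict: "time_s": time; "joints": joint angles; "dq": joint speeds; "tau": joint torques, N m; "eef_pos": TCP position; "ee_rot": TCP orientation; "force": force on the tool from outside, world axes, zero at the start; "wrist_torque": the same for the moment, N m; "grip_width": opening from 0.0 (shut) to 1.0 (fully open); "grip_force": force on a finger pad.
Only numpy, scipy, OpenCV 4.12 (cv2) and the standard library are available. Lean on these libraries where they do the work, as an engineer would, in place of code of your own. Each camera call takes 0.05 s, during which the arm holds its last target. There are 200 camera calls.

## Working session

There is one attempt and no reset: what is moved stays moved. The work goes in short steps, Python scripts to look and compute and a tool call to move; the robot and the scene stay as the last step left them, time stands still between calls to the robot, and variables do not carry over. Pictures are saved under pics/ and viewed, at most 10 in all, crops included, and the job is handed in when it is done.

Besides the shell and the picture viewer there is one more tool, called after "Request:" by a JSON object that holds its "fn" and its "kwargs", one argument or row to a line. send_rows: Moves the arm, as the interface text tells. Its arguments: {"type":"object","properties":{"targets":{"type":"array"},"grip":{"type":"number"},"squeeze":{"type":"number"}},"required":["targets"]}

```bash
mkdir -p pics; ls; cat > h.py <<'E'
import numpy as np, cv2
from rig import ctrl
from scipy.spatial.transform import Rotation as R
def view(cam,st=None):
    c=ctrl.calibration(cam)
    if 'view' in c: return c,np.linalg.inv(np.array(c['view']))
    st=st or ctrl.sense(); q=st['ee_rot']; T=np.eye(4)
    T[:3,:3]=R.from_quat([q[1],q[2],q[3],q[0]]).as_matrix(); T[:3,3]=st['eef_pos']
    return c,T@np.array(c['mount'])
def ray(c,uv):
    K=np.array([[c['fx'],0,c['cx']],[0,c['fy'],c['cy']],[0,0,1.]])
    return cv2.undistortPoints(np.array([[uv]],float),K,np.array([c['k1'],0,0,0.]))[0,0]
def at_depth(c,T,uv,d):
    s=ray(c,uv); return (T@np.array([s[0]*d,s[1]*d,d,1]))[:3]
def at_z(c,T,uv,z):
    s=ray(c,uv); v=T[:3,:3]@np.array([s[0],s[1],1]); o=T[:3,3]
    return o+v*(z-o[2])/v[2]
def shot(cam,name):
    c,T=view(cam); p,d=ctrl.capture(cam); cv2.imwrite(f'pics/{name}.png',p[:,:,::-1]); np.save(f'pics/{name}.npy',d); return c,T,p,d
E
python3 - <<'E'
from h import *
np.set_printoptions(precision=1,suppress=True)
for cam in('top','side'):
    c,T,p,d=shot(cam,cam+'1')
    print(cam,T[:3,3],T[:3,2])
    for q in('roller','fixture','crest','stop_pad','ramp','control_box','start_top','estop','tray'):
        for r in ctrl.place_of(cam,q)[:3]:
            u,v=np.clip(np.round(r['uv']).astype(int),0,[639,479]); print(q,round(r['conf'],2),r['uv'],at_depth(c,T,r['uv'],d[v,u]))
print(ctrl.sense())
E
```

```text
pics
top [ 422.4  -10.8 1234.3] [ 0.1  0.  -1. ]
roller 0.92 [445.4, 235.1] [ 581.9 -247.8   46.9]
roller 0.56 [376.4, 260.6] [526.2 -95.1  71.5]
roller 0.3 [147.7, 284.1] [483.9 395.9  61.6]
fixture 0.63 [318.7, 270.9] [508.4  28.9  37.6]
crest 0.81 [268.0, 275.1] [500.2 138.9  47.8]
crest 0.59 [379.1, 260.1] [ 527.2 -100.9   71.4]
stop_pad 0.68 [243.5, 277.0] [495.8 189.3  64.8]
ramp 0.66 [366.0, 265.1] [518.5 -73.9  51.6]
control_box 0.58 [503.1, 297.1] [ 446.4 -355.5   72.5]Traceback (most recent call last):
  File "<stdin>", line 7, in <module>
ValueError: it knows: cleaner, control_box, crest, done, fixture, gauge, ramp, roller, spanner, start_top, stop_pad, tray
```

```bash
python3 - <<'E'
from h import *
np.set_printoptions(precision=1,suppress=True)
for cam in('top','side'):
    c,T,p,d=shot(cam,cam+'2')
    print(cam,T[:3,3],T[:3,2])
    for q in('roller','crest','stop_pad','ramp','start_top','control_box','tray'):
        for r in ctrl.place_of(cam,q)[:2]:
            u,v=np.clip(np.round(r['uv']).astype(int),0,[639,479]); print(q,round(r['conf'],2),r['uv'],at_depth(c,T,r['uv'],d[v,u]))
s=ctrl.sense();print(s['time_s'],s['ee_rot'],s['force'],s['grip_width'])
E
```

```text
top [ 422.4  -10.8 1234.3] [ 0.1  0.  -1. ]
roller 0.93 [446.4, 236.6] [ 578.2 -249.3   49.3]
roller 0.89 [379.3, 260.9] [ 525.9 -101.6   66.6]
crest 0.63 [269.3, 276.5] [497.  135.9  49. ]
stop_pad 0.98 [242.0, 275.0] [499.  189.7  81.7]
stop_pad 0.33 [176.0, 301.2] [446.5 332.9  65.2]
ramp 0.73 [365.5, 261.0] [527.1 -72.9  55.1]
ramp 0.67 [393.9, 163.9] [ 755.3 -146.1    2.3]
start_top 0.49 [496.7, 289.6] [ 461.6 -339.7   85.4]
control_box 0.55 [503.5, 295.2] [ 450.3 -357.2   70.6]
tray 0.57 [165.0, 295.1] [459.8 357.4  63.4]
side [ 570.4 1235.1 1209.2] [ 0.  -0.7 -0.7]
roller 0.85 [296.2, 265.2] [673.8  68.8  47.4]
roller 0.79 [350.4, 227.1] [529.4 -79.7  60. ]
crest 0.79 [362.3, 285.0] [496.7 132.5  46.4]
crest 0.73 [364.2, 295.7] [494.1 197.   75.9]
stop_pad 0.96 [365.8, 293.4] [490.5 195.8  83.2]
ramp 0.59 [351.3, 236.2] [525.2 -84.8  20.6]
ramp 0.18 [362.4, 284.0] [496.6 131.6  49.2]
start_top 0.4 [374.4, 167.4] [ 456.2 -337.5   86.7]
control_box 0.97 [371.0, 185.6] [ 465.  -300.2   43. ]
tray 0.97 [372.8, 375.0] [476.3 428.4  65.5]
tray 0.6 [264.1, 300.1] [748.8 184.9  32.2]
1.2 [-0.   0.1  1.  -0. ] [ 0.4 -0.4 -0.7] 1.0022672909467412
```

View pics/top1.png

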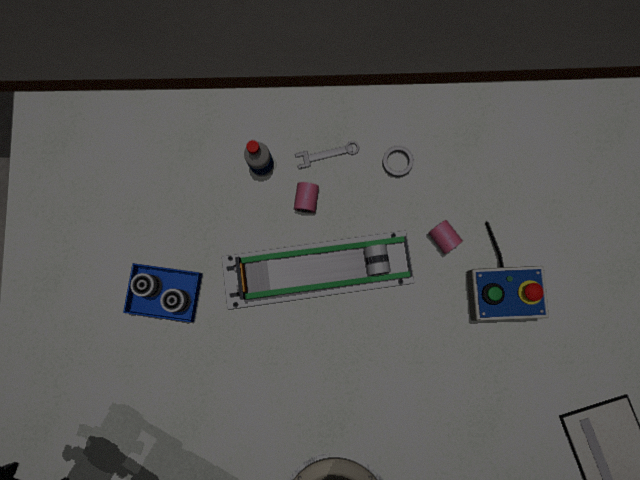

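View pics/side2.png

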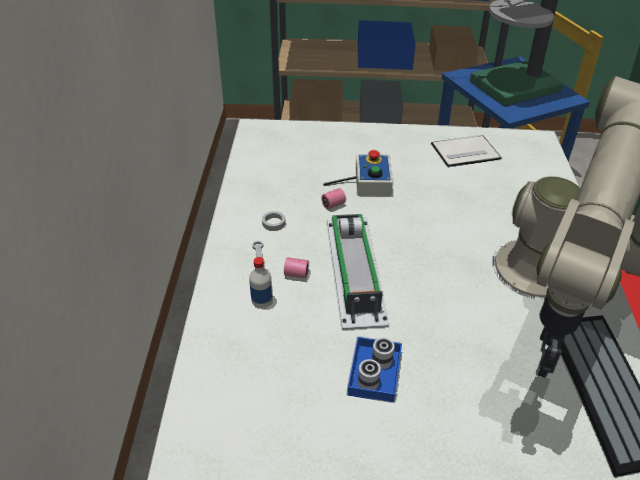

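Top view: roller at about (378,260) at the channel's low end, stop at (242,276), green button (495,293) and red (532,293). The pink look-alikes are at (445,237) and (306,197). I'll fit the channel axis, roller and button by colour.

```bash
python3 - <<'E'
from h import *
np.set_printoptions(precision=2,suppress=True)
c,T=view('top'); p=cv2.imread('pics/top1.png'); d=np.load('pics/top1.npy'); hsv=cv2.cvtColor(p,cv2.COLOR_BGR2HSV)
def pts(m): 
    v,u=np.nonzero(m); return np.array([at_depth(c,T,(a,b),d[b,a]) for a,b in zip(u,v)])
g=((hsv[...,0]>50)&(hsv[...,0]<80)&(hsv[...,1]>100)&(hsv[...,2]>40))
m=g.copy(); m[:,:225]=0; m[:,415:]=0; m[:225]=0; m[310:]=0
P=pts(m); P=P[P[:,2]>25]
# two lines with common direction
ctr=P[:,:2].mean(0); Q=P[:,:2]-ctr
a=np.deg2rad(97)
from scipy.optimize import minimize
def cost(x):
    n=np.array([-np.sin(x[0]),np.cos(x[0])]); e=np.abs(Q@n-x[1])-39; return np.mean(np.minimum(e**2,100))
r=minimize(cost,[a,0],method='Nelder-Mead'); a,o=r.x
u=np.array([np.cos(a),np.sin(a)]); n=np.array([-u[1],u[0]])
print('angle',np.rad2deg(a),'u',u,'rms',r.fun**.5)
s=P[:,:2]@u; print('s range',np.percentile(s,[.5,99.5]), 'lateral axis',(ctr+o*n)@n)
lat=(ctr+o*n)@n
# orange pad
O=((hsv[...,0]<18)&(hsv[...,0]>5)&(hsv[...,1]>130)); O[:,:225]=0;O[:,260:]=0;O[:250]=0;O[300:]=0
PO=pts(O); print('orange s',np.percentile(PO[:,:2]@u,[2,50,98]),'z',np.median(PO[:,2]),'lat',np.median(PO[:,:2]@n),len(PO))
# roller: high depth points in channel
m=np.zeros(d.shape,bool); m[235:285,350:405]=1
PR=pts(m); PR=PR[(PR[:,2]>45)]; s=PR[:,:2]@u
print('roller s',np.percentile(s,[1,50,99]),'lat',np.percentile(PR[:,:2]@n,[1,50,99]),'ztop',np.percentile(PR[:,2],98), PR[:,:2].mean(0))
# button
m=g.copy(); m[:,:478]=0;m[:,510:]=0;m[:282]=0;m[310:]=0
PB=pts(m);print('button',np.median(PB,0),PB.min(0),PB.max(0),len(PB))
m=((hsv[...,0]<8)|(hsv[...,0]>172))&(hsv[...,1]>150); m[:,:515]=0;m[:280]=0;m[310:]=0
PB=pts(m);print('red',np.median(PB,0),PB.min(0),PB.max(0))
s=ctrl.sense();q=s['ee_rot'];print(s['eef_pos'],R.from_quat([q[1],q[2],q[3],q[0]]).as_matrix())
E
```

```text
angle 97.26523437499998 u [-0.13  0.99] rms 3.626938550999813
s range [-229.21  125.7 ] lateral axis -512.6684465031982
orange s [123.12 124.17 128.23] z 78.93791540898246 lat -514.5365921339493 99
roller s [-187.44 -161.25  -64.17] lat [-542.38 -511.69 -417.64] ztop 794.5391468290688 [526.68 -94.21]
button [ 454.72 -335.93   83.45] [ 440.41 -349.41   78.49] [ 467.15 -321.64   88.69] 154
red [ 456.06 -411.96   91.57] [ 439.53 -430.21   68.82] [ 475.01 -394.67   98.43]
[150.53 502.95 231.3 ] [[-0.96  0.29 -0.  ]
 [ 0.29  0.96 -0.  ]
 [ 0.   -0.   -1.  ]]
```

Request:
{"fn": "send_rows", "kwargs": {
  "targets": [
    {"offset":[1.6,-2.7,0],"spin":-0.05},
    {"offset":[4.8,-8,0],"spin":-0.14},
    {"offset":[6.9,-11.6,0],"spin":-0.21},
    {"offset":[9.0,-15.1,0],"spin":-0.28},
    {"offset":[11.1,-18.6,-0.5],"spin":-0.35},
    {"offset":[13.2,-22.1,-1],"spin":-0.42},
    {"offset":[15.3,-25.6,-1.5],"spin":-0.5},
    {"offset":[17.4,-29.2,-2],"spin":-0.57}
  ],
  "grip": 0.35
}}

```text
time_s: 1.87
eef_pos: [316.1, 224.6, 213.5]
ee_rot: [0.0, 0.419, 0.908, 0.0]
force: [0.4, 0.4, 0.3]
grip_width: 0.35
grip_force: 0.0
```

Request:
{"fn": "send_rows", "kwargs": {
  "targets": [
    {"offset":[2.1,-3.5,-0.5],"spin":-0.07},
    {"offset":[4.2,-7,-1],"spin":-0.14},
    {"offset":[6.3,-10.6,-1.5],"spin":-0.21},
    {"offset":[8.4,-14.1,-2],"spin":-0.28},
    {"offset":[10.5,-17.6,-3],"spin":-0.35},
    {"offset":[12.6,-21.1,-4],"spin":-0.43},
    {"offset":[14.7,-24.6,-5],"spin":-0.5},
    {"offset":[16.8,-28.1,-6],"spin":-0.58}
  ]
}}

```text
time_s: 2.53
eef_pos: [483.5, -55.6, 153.3]
ee_rot: [0.0, 0.661, 0.75, 0.0]
force: [1.3, 0.7, 0.8]
grip_width: 0.347
grip_force: 0.0
```

Request:
{"fn": "send_rows", "kwargs": {
  "targets": [
    {"offset":[2.0,-3.4,0],"spin":0},
    {"offset":[3.6,-6,0],"spin":0},
    {"offset":[4.2,-7.1,0],"spin":0},
    {"offset":[4.2,-7.1,0],"spin":0}
  ]
}}

```text
time_s: 2.87
eef_pos: [525.6, -126.9, 153.3]
ee_rot: [0.0, 0.661, 0.751, -0.0]
force: [0.0, 0.5, -0.1]
grip_width: 0.349
grip_force: 0.0
```

```bash
python3 - <<'E'
from h import *
np.set_printoptions(precision=2,suppress=True)
s=ctrl.sense();q=s['ee_rot'];print(s['time_s'],s['eef_pos'],s['grip_width'],s['joints'],s['force']);print(R.from_quat([q[1],q[2],q[3],q[0]]).as_matrix())
c,T,p,d=shot('wrist','w1'); print(T)
for r in ctrl.place_of('wrist','roller'): print(r,at_z(c,T,r['uv'],47))
for r in ctrl.search_frame('wrist','roller'): print(r)
E
```

```text
2.8667 [ 525.58 -126.89  153.3 ] 0.3487128105159633 [-0.45  0.42  1.56 -0.    1.16 -0.58] [ 0.03  0.46 -0.07]
[[-0.13  0.99  0.  ]
 [ 0.99  0.13 -0.  ]
 [-0.    0.   -1.  ]]
[[  0.99   0.12   0.04 516.87]
 [  0.13  -0.95  -0.27 -59.69]
 [  0.     0.27  -0.96 296.49]
 [  0.     0.     0.     1.  ]]
{'uv': [363.2, 406.5], 'conf': 0.79} [ 575.05 -238.77   47.  ]
{'uv': [328.4, 201.2], 'conf': 0.67} [ 531.69 -100.71   47.  ]
{'box': [557.8, 0.0, 640.0, 25.2], 'conf': 0.97}
{'box': [270.8, 156.0, 384.7, 240.8], 'conf': 0.9}
{'box': [312.3, 374.2, 377.0, 440.8], 'conf': 0.6}
```

View pics/w1.png

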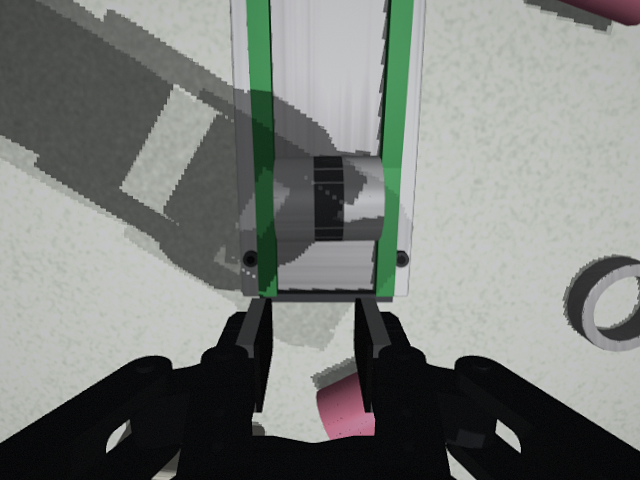

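The roller is at (328,200) on the shelf, with the kerb at row 295; the fingers are centred on the channel within a few mm.

```bash
python3 - <<'E'
from h import *
np.set_printoptions(precision=1,suppress=True)
c,T=view('wrist');u=np.array([-.1265,.992]);n=np.array([-u[1],u[0]])
d=np.load('pics/w1.npy')
def sl(P): return np.array([P[:2]@u,P[:2]@n,P[2]])
for uv,z in(((275,198),34),((383,198),34),((258,60),44),((275,60),44),((386,60),44),((326,291),30),((328,298),30)): print(uv,sl(at_z(c,T,uv,z)))
for v in range(150,290,8):
    P=at_depth(c,T,(330,v),d[v,330]); print(v,sl(P))
print('tcp',sl(np.array(ctrl.sense()['eef_pos'])))
E
```

```text
(275, 198) [-164.  -480.9   34. ]
(383, 198) [-163.7 -548.3   34. ]
(258, 60) [ -85.  -473.7   44. ]
(275, 60) [ -85.  -483.2   44. ]
(386, 60) [ -84.7 -544.9   44. ]
(326, 291) [-227.6 -513.6   30. ]
(328, 298) [-232.7 -515.    30. ]
150 [-135.  -515.1   24.8]
158 [-138.  -514.1   53.1]
166 [-141.8 -513.8   61.7]
174 [-145.7 -513.7   65.8]
182 [-149.6 -513.6   69. ]
190 [-153.4 -513.5   72.2]
198 [-157.7 -513.6   72.3]
206 [-161.9 -513.6   72.8]
214 [-166.3 -513.7   72.6]
222 [-170.9 -513.8   71.8]
230 [-176.1 -514.    68.8]
238 [-181.9 -514.3   64. ]
246 [-198.3 -516.2   22.1]
254 [-203.9 -516.2   22.4]
262 [-209.7 -516.3   22. ]
270 [-214.8 -516.3   23.6]
278 [-220.7 -516.4   23.4]
286 [-227.1 -516.6   21.9]
tcp [-189.  -504.5  153.7]
```

Request:
{"fn": "send_rows", "kwargs": {
  "targets": [
    {"offset":[0.6,-0.8,-1.5],"spin":0},
    {"offset":[1.1,-1.4,-4],"spin":0},
    {"offset":[1.1,-1.4,-7],"spin":0},
    {"offset":[1.1,-1.4,-9.5],"spin":0},
    {"offset":[1.1,-1.4,-10.8],"spin":0},
    {"offset":[1.1,-1.4,-11.2],"spin":0},
    {"offset":[1.1,-1.4,-11.2],"spin":0}
  ]
}}

```text
time_s: 3.6
eef_pos: [535.3, -137.4, 41.5]
ee_rot: [-0.001, 0.659, 0.752, -0.0]
force: [0.2, 0.7, 0.5]
grip_width: 0.35
grip_force: 0.0
```

Request:
{"fn": "send_rows", "kwargs": {
  "targets": [
    {"offset":[-0.025,0.2,0],"spin":0},
    {"offset":[-0.05,0.4,0],"spin":0},
    {"offset":[-0.08,0.6,0],"spin":0},
    {"offset":[-0.1,0.8,0],"spin":0},
    {"offset":[-0.115,0.9,0],"spin":0},
    {"offset":[-0.13,1.0,0],"spin":0},
    {"offset":[-0.14,1.1,0],"spin":0},
    {"offset":[-0.15,1.2,0],"spin":0}
  ]
}}

```text
time_s: 4.27
eef_pos: [534.3, -126.5, 41.8]
ee_rot: [0.0, 0.66, 0.752, -0.0]
force: [0.8, -0.4, 1.0]
grip_width: 0.351
grip_force: 0.0
```

```bash
cat > chk.py <<'E'
from h import *
import sys
np.set_printoptions(precision=1,suppress=True)
u=np.array([-.1265,.992]);n=np.array([-u[1],u[0]])
s=ctrl.sense(); t=np.array(s['eef_pos'])
c,T,p,d=shot('wrist',sys.argv[1]); print(s['time_s'],'tcp',t[:2]@u,t[:2]@n,t[2],'F',s['force'])
v,w=np.mgrid[0:400:4,270:385:4]; P=np.array([at_depth(c,T,(a,b),d[b,a]) for a,b in zip(w.ravel(),v.ravel()) if d[b,a]>0])
S=P[:,:2]@u;L=P[:,:2]@n; surf=22+np.clip(.1228*(S+144),0,27)
m=(P[:,2]>surf+38)&(abs(L+514)<27)&(S>t[:2]@u+5)&(P[:,2]<surf+60); 
print('roller s',np.percentile(S[m],[2,50,98]),'lat',np.percentile(L[m],[2,98]),m.sum(),'zmax',P[m,2].max())
E
python3 chk.py w2
```

```text
4.2667 tcp -193.04693367507736 -514.0262465225507 41.820682491969066 F [ 0.8 -0.4  1. ]
roller s [-183.1 -155.1 -137.6] lat [-533.6 -502.1] 1031 zmax 81.49474709521283
```

View pics/w2.png

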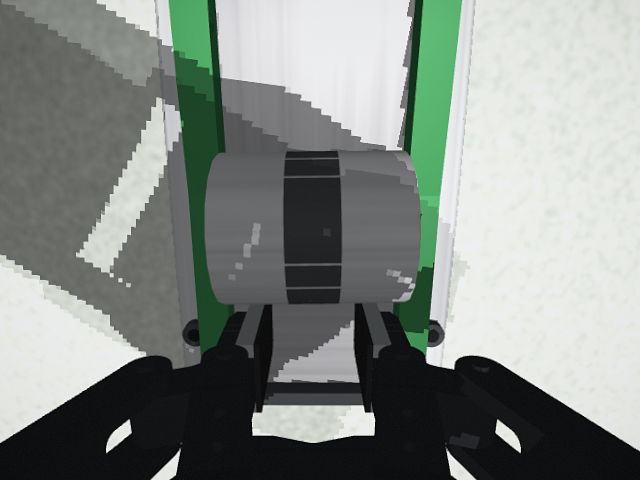

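The fingertips stand symmetrically about the roller's dark band (column 313), just at its rear edge (row 305). Starting a slow push.

Request:
{"fn": "send_rows", "kwargs": {
  "targets": [
    {"offset":[-0.02,0.15,0],"spin":0},
    {"offset":[-0.04,0.3,0],"spin":0},
    {"offset":[-0.06,0.45,0],"spin":0},
    {"offset":[-0.08,0.6,0],"spin":0},
    {"offset":[-0.1,0.8,0],"spin":0},
    {"offset":[-0.13,1.0,0],"spin":0},
    {"offset":[-0.155,1.2,0],"spin":0},
    {"offset":[-0.18,1.4,0],"spin":0}
  ]
}}

```text
time_s: 4.98
eef_pos: [532.6, -112.5, 41.9]
ee_rot: [0.0, 0.66, 0.752, -0.0]
force: [-0.4, -2.5, 0.4]
grip_width: 0.349
grip_force: 1.1
```

```bash
python3 chk.py w3
```

```text
4.9833 tcp -178.97021079448 -514.1072977242407 41.927396793060204 F [-0.4 -2.5  0.4]
roller s [-169.2 -142.  -124.5] lat [-533.5 -502.2] 1024 zmax 81.92297574402434
```

Request:
{"fn": "send_rows", "kwargs": {
  "targets": [
    {"offset":[-0.03,0.22,0.02],"spin":0},
    {"offset":[-0.06,0.45,0.05],"spin":0},
    {"offset":[-0.09,0.7,0.08],"spin":0},
    {"offset":[-0.12,0.95,0.11],"spin":0},
    {"offset":[-0.15,1.2,0.14],"spin":0},
    {"offset":[-0.19,1.5,0.18],"spin":0},
    {"offset":[-0.23,1.8,0.22],"spin":0},
    {"offset":[-0.27,2.1,0.26],"spin":0}
  ]
}}

```text
time_s: 5.7
eef_pos: [529.7, -91.1, 44.4]
ee_rot: [-0.0, 0.66, 0.752, -0.0]
force: [-0.7, -2.4, 1.0]
grip_width: 0.349
grip_force: 1.1
```

Request:
{"fn": "send_rows", "kwargs": {
  "targets": [
    {"offset":[-0.04,0.3,0.037],"spin":0},
    {"offset":[-0.076,0.6,0.074],"spin":0},
    {"offset":[-0.115,0.9,0.11],"spin":0},
    {"offset":[-0.153,1.2,0.15],"spin":0},
    {"offset":[-0.19,1.5,0.185],"spin":0},
    {"offset":[-0.23,1.8,0.22],"spin":0},
    {"offset":[-0.27,2.1,0.26],"spin":0},
    {"offset":[-0.306,2.4,0.295],"spin":0}
  ]
}}

```text
time_s: 6.37
eef_pos: [526.7, -67.2, 47.4]
ee_rot: [-0.0, 0.66, 0.752, -0.0]
force: [1.3, -1.9, 2.0]
grip_width: 0.349
grip_force: 1.1
```

```bash
python3 chk.py w4
```

```text
6.3667 tcp -133.26938613607763 -513.9515922656283 47.35836383105549 F [ 1.3 -1.9  2. ]
roller s [-123.   -95.4  -78. ] lat [-533.3 -502. ] 1027 zmax 83.69245503976151
```

Request:
{"fn": "send_rows", "kwargs": {
  "targets": [
    {"offset":[-0.04,0.3,0.037],"spin":0},
    {"offset":[-0.076,0.6,0.074],"spin":0},
    {"offset":[-0.115,0.9,0.11],"spin":0},
    {"offset":[-0.153,1.2,0.15],"spin":0},
    {"offset":[-0.19,1.5,0.185],"spin":0},
    {"offset":[-0.23,1.8,0.22],"spin":0},
    {"offset":[-0.27,2.1,0.26],"spin":0},
    {"offset":[-0.306,2.4,0.295],"spin":0}
  ]
}}

```text
time_s: 7.08
eef_pos: [523.6, -43.2, 50.3]
ee_rot: [-0.0, 0.66, 0.752, 0.0]
force: [0.4, -1.4, 1.1]
grip_width: 0.344
grip_force: 1.1
```

Request:
{"fn": "send_rows", "kwargs": {
  "targets": [
    {"offset":[-0.04,0.3,0.037],"spin":0},
    {"offset":[-0.076,0.6,0.074],"spin":0},
    {"offset":[-0.115,0.9,0.11],"spin":0},
    {"offset":[-0.153,1.2,0.15],"spin":0},
    {"offset":[-0.19,1.5,0.185],"spin":0},
    {"offset":[-0.23,1.8,0.22],"spin":0},
    {"offset":[-0.27,2.1,0.26],"spin":0},
    {"offset":[-0.306,2.4,0.295],"spin":0}
  ]
}}

```text
time_s: 7.75
eef_pos: [520.5, -19.2, 53.2]
ee_rot: [-0.0, 0.66, 0.752, -0.0]
force: [0.5, -1.7, 1.6]
grip_width: 0.351
grip_force: 1.1
```

Request:
{"fn": "send_rows", "kwargs": {
  "targets": [
    {"offset":[-0.04,0.3,0.037],"spin":0},
    {"offset":[-0.076,0.6,0.074],"spin":0},
    {"offset":[-0.115,0.9,0.11],"spin":0},
    {"offset":[-0.153,1.2,0.15],"spin":0},
    {"offset":[-0.19,1.5,0.185],"spin":0},
    {"offset":[-0.23,1.8,0.22],"spin":0},
    {"offset":[-0.27,2.1,0.26],"spin":0},
    {"offset":[-0.306,2.4,0.295],"spin":0}
  ]
}}

```text
time_s: 8.42
eef_pos: [517.5, 4.8, 56.2]
ee_rot: [-0.0, 0.66, 0.752, -0.0]
force: [-0.0, -2.3, 1.4]
grip_width: 0.351
grip_force: 1.1
```

```bash
python3 chk.py w5
```

```text
8.4167 tcp -60.66555608211334 -513.9432749886398 56.1923600536157 F [-0.  -2.3  1.4]
roller s [-50.5 -23.4  -5.8] lat [-533.4 -502. ] 1028 zmax 93.03193700963489
```

View pics/w5.png

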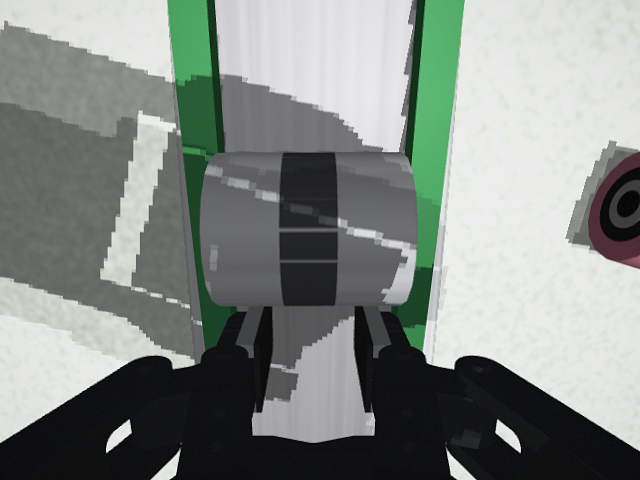

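Roller (band at column 309) is square in the channel and rests on both fingertips. Continuing.

Request:
{"fn": "send_rows", "kwargs": {
  "targets": [
    {"offset":[-0.04,0.3,0.037],"spin":0},
    {"offset":[-0.076,0.6,0.074],"spin":0},
    {"offset":[-0.115,0.9,0.11],"spin":0},
    {"offset":[-0.153,1.2,0.15],"spin":0},
    {"offset":[-0.19,1.5,0.185],"spin":0},
    {"offset":[-0.23,1.8,0.22],"spin":0},
    {"offset":[-0.27,2.1,0.26],"spin":0},
    {"offset":[-0.306,2.4,0.295],"spin":0}
  ]
}}

```text
time_s: 9.13
eef_pos: [514.4, 28.8, 59.1]
ee_rot: [-0.0, 0.66, 0.752, -0.0]
force: [0.3, -2.2, 1.0]
grip_width: 0.351
grip_force: 1.2
```

Request:
{"fn": "send_rows", "kwargs": {
  "targets": [
    {"offset":[-0.04,0.3,0.037],"spin":0},
    {"offset":[-0.076,0.6,0.074],"spin":0},
    {"offset":[-0.115,0.9,0.11],"spin":0},
    {"offset":[-0.153,1.2,0.15],"spin":0},
    {"offset":[-0.19,1.5,0.185],"spin":0},
    {"offset":[-0.23,1.8,0.22],"spin":0},
    {"offset":[-0.27,2.1,0.26],"spin":0},
    {"offset":[-0.306,2.4,0.295],"spin":0}
  ]
}}

```text
time_s: 9.8
eef_pos: [511.4, 52.8, 62.1]
ee_rot: [-0.0, 0.66, 0.752, -0.0]
force: [1.1, -1.8, 1.8]
grip_width: 0.348
grip_force: 1.2
```

Request:
{"fn": "send_rows", "kwargs": {
  "targets": [
    {"offset":[-0.04,0.3,0.037],"spin":0},
    {"offset":[-0.076,0.6,0.074],"spin":0},
    {"offset":[-0.115,0.9,0.11],"spin":0},
    {"offset":[-0.153,1.2,0.15],"spin":0},
    {"offset":[-0.19,1.5,0.185],"spin":0},
    {"offset":[-0.23,1.8,0.22],"spin":0},
    {"offset":[-0.255,2.0,0.245],"spin":0},
    {"offset":[-0.28,2.2,0.27],"spin":0}
  ]
}}

```text
time_s: 10.47
eef_pos: [508.6, 74.8, 64.8]
ee_rot: [0.0, 0.66, 0.752, -0.0]
force: [0.7, -2.7, 1.9]
grip_width: 0.35
grip_force: 1.1
```

```bash
python3 chk.py w6
```

```text
10.4667 tcp 9.838358722778231 -513.9713948801358 64.7865787563949 F [ 0.7 -2.7  1.9]
roller s [20.  47.1 65.2] lat [-533.5 -502.1] 1025 zmax 101.73583532170541
```

View pics/w6.png

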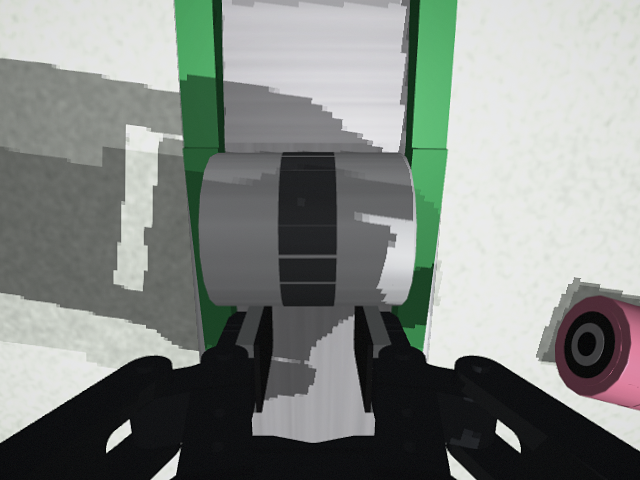

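The guide joint marking the crest (row 148) is just ahead of the roller. Slowing down.

Request:
{"fn": "send_rows", "kwargs": {
  "targets": [
    {"offset":[-0.03,0.25,0.03],"spin":0},
    {"offset":[-0.06,0.5,0.06],"spin":0},
    {"offset":[-0.09,0.72,0.09],"spin":0},
    {"offset":[-0.12,0.94,0.115],"spin":0},
    {"offset":[-0.147,1.15,0.14],"spin":0},
    {"offset":[-0.173,1.35,0.165],"spin":0},
    {"offset":[-0.2,1.55,0.19],"spin":0},
    {"offset":[-0.22,1.75,0.215],"spin":0}
  ]
}}

```text
time_s: 11.18
eef_pos: [506.4, 92.2, 67.0]
ee_rot: [0.0, 0.66, 0.752, -0.0]
force: [1.4, -2.2, 0.9]
grip_width: 0.345
grip_force: 1.1
```

Request:
{"fn": "send_rows", "kwargs": {
  "targets": [
    {"offset":[-0.025,0.18,0.02],"spin":0},
    {"offset":[-0.045,0.35,0.04],"spin":0},
    {"offset":[-0.065,0.5,0.06],"spin":0},
    {"offset":[-0.083,0.65,0.08],"spin":0},
    {"offset":[-0.1,0.78,0.095],"spin":0},
    {"offset":[-0.115,0.9,0.11],"spin":0},
    {"offset":[-0.13,1.0,0.12],"spin":0},
    {"offset":[-0.14,1.1,0.13],"spin":0}
  ]
}}

```text
time_s: 11.85
eef_pos: [504.9, 103.3, 68.1]
ee_rot: [-0.0, 0.66, 0.752, -0.0]
force: [-0.0, 1.0, 0.1]
grip_width: 0.349
grip_force: 0.0
```

```bash
python3 chk.py w7
```

```text
11.85 tcp 38.61752866136506 -513.8837138292059 68.10503687451786 F [-0.   1.   0.1]
roller s [48.6 77.7 95.2] lat [-533.3 -501.9] 1055 zmax 105.37374438572033
```

Request:
{"fn": "send_rows", "kwargs": {
  "targets": [
    {"offset":[-0.013,0.1,0],"spin":0},
    {"offset":[-0.025,0.2,0],"spin":0},
    {"offset":[-0.038,0.3,0],"spin":0},
    {"offset":[-0.05,0.4,0],"spin":0}
  ]
}}

```text
time_s: 12.23
eef_pos: [504.5, 107.1, 68.2]
ee_rot: [-0.0, 0.66, 0.752, 0.0]
force: [0.4, -0.6, 0.5]
grip_width: 0.347
grip_force: 0.0
```

```bash
python3 chk.py w8
```

```text
12.2333 tcp 42.4473804376046 -514.026702871947 68.20360480717797 F [ 0.4 -0.6  0.5]
roller s [ 52.6  97.5 116.4] lat [-533.3 -502.3] 1046 zmax 106.02108909957528
```

View pics/w8.png

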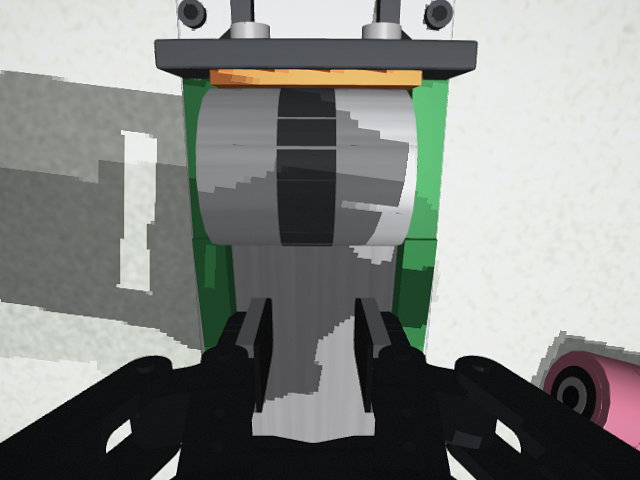

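The roller rests against the orange pad (contact at row 88), over the crest joint. Backing off and up, then to the button.

Request:
{"fn": "send_rows", "kwargs": {
  "targets": [
    {"offset":[0.13,-1.0,0.5],"spin":0},
    {"offset":[0.2,-1.6,2.5],"spin":0},
    {"offset":[0.2,-1.6,5.5],"spin":0},
    {"offset":[0,-3,9],"spin":0},
    {"offset":[-0.5,-6,12],"spin":0},
    {"offset":[-1,-10,13],"spin":0},
    {"offset":[-1.5,-14,13],"spin":0},
    {"offset":[-2,-18,13],"spin":0}
  ]
}}

```text
time_s: 12.95
eef_pos: [484.1, -75.3, 199.7]
ee_rot: [0.001, 0.66, 0.752, 0.0]
force: [0.6, 0.2, -0.5]
grip_width: 0.351
grip_force: 0.0
```

Request:
{"fn": "send_rows", "kwargs": {
  "targets": [
    {"offset":[-0.4,-4,0],"spin":0},
    {"offset":[-0.8,-8,0],"spin":0},
    {"offset":[-1.2,-12,0],"spin":0},
    {"offset":[-1.6,-16,0],"spin":0},
    {"offset":[-2,-20,0],"spin":0},
    {"offset":[-2.5,-23.5,-0.5],"spin":0},
    {"offset":[-3,-25.8,-1],"spin":0},
    {"offset":[-3,-26.3,-1],"spin":0}
  ],
  "grip": 0
}}

```text
time_s: 13.62
eef_pos: [452.5, -339.8, 187.3]
ee_rot: [-0.001, 0.661, 0.75, -0.0]
force: [0.2, 0.4, 0.1]
grip_width: -0.004
grip_force: 0.0
```

```bash
python3 - <<'E'
from h import *
np.set_printoptions(precision=1,suppress=True)
s=ctrl.sense();print(s['time_s'],s['eef_pos'],s['grip_width'],s['force'])
c,T,p,d=shot('wrist','b1')
hsv=cv2.cvtColor(p,cv2.COLOR_RGB2HSV)
m=((hsv[...,0]>50)&(hsv[...,0]<80)&(hsv[...,1]>100)&(hsv[...,2]>40)).astype(np.uint8)
k,l,st,ce=cv2.connectedComponentsWithStats(m)
for i in range(1,k):
    if st[i,4]>150: print(st[i],ce[i],np.median([at_depth(c,T,(a,b),d[b,a]) for b,a in np.argwhere(l==i)[::7]],0))
for r in ctrl.place_of('wrist','start_top')[:2]: print(r,at_z(c,T,r['uv'],82))
E
```

```text
13.6167 [ 452.5 -339.8  187.3] -0.003639072843978585 [0.2 0.4 0.1]
[ 293  215   48   50 1849] [316.7 239.5] [ 454.2 -336.8   84.4]
[347 285  18  17 237] [355.7 292.7] [ 485.8 -374.6   66.8]
{'uv': [317.4, 237.5], 'conf': 0.87} [ 454.9 -336.2   82. ]
```

View pics/b1.png

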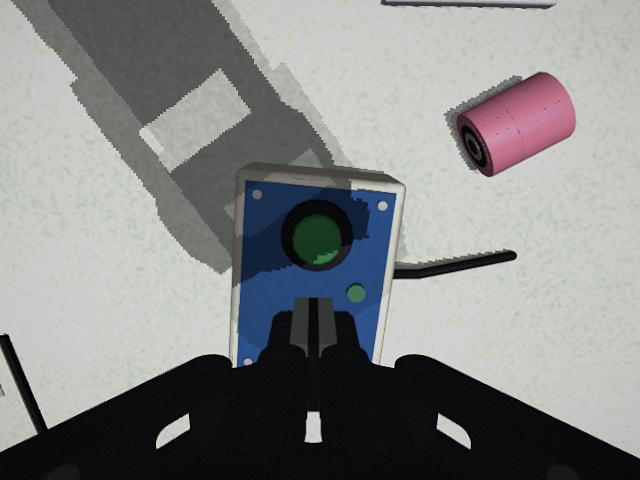

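Green button top at (317,239); the red button is hidden behind the gripper. Correct by +2, +3 mm and descend.

Request:
{"fn": "send_rows", "kwargs": {
  "targets": [
    {"offset":[0.2,0.3,-2],"spin":0},
    {"offset":[0.2,0.3,-5],"spin":0},
    {"offset":[0.2,0.3,-7.5],"spin":0},
    {"offset":[0.2,0.3,-9],"spin":0},
    {"offset":[0.2,0.3,-9.6],"spin":0},
    {"offset":[0.2,0.3,-9.8],"spin":0}
  ]
}}

```text
time_s: 14.22
eef_pos: [456.7, -331.9, 90.0]
ee_rot: [-0.001, 0.659, 0.752, 0.0]
force: [-0.4, 0.1, -0.2]
grip_width: -0.0
grip_force: 0.0
```

Request:
{"fn": "send_rows", "kwargs": {
  "targets": [
    {"offset":[0,0,-0.2],"spin":0},
    {"offset":[0,0,-0.4],"spin":0},
    {"offset":[0,0,-0.6],"spin":0},
    {"offset":[0,0,-0.8],"spin":0}
  ]
}}

```text
time_s: 14.55
eef_pos: [456.9, -333.2, 82.9]
ee_rot: [0.001, 0.66, 0.752, -0.0]
force: [0.6, 0.7, 1.2]
grip_width: -0.002
grip_force: 1.0
```

Request:
{"fn": "send_rows", "kwargs": {
  "targets": [
    {"offset":[0,0,0.6],"spin":0},
    {"offset":[-0.22,-0.3,0.6],"spin":0},
    {"offset":[-0.22,-0.3,0.2],"spin":0},
    {"offset":[-0.22,-0.3,-0.1],"spin":0},
    {"offset":[-0.22,-0.3,-0.3],"spin":0},
    {"offset":[-0.22,-0.3,-0.45],"spin":0},
    {"offset":[-0.22,-0.3,-0.5],"spin":0}
  ]
}}

```text
time_s: 15.13
eef_pos: [454.4, -336.5, 77.9]
ee_rot: [0.001, 0.66, 0.752, -0.0]
force: [-3.1, -0.6, 11.9]
grip_width: 0.0
grip_force: 5.8
```

Request:
{"fn": "send_rows", "kwargs": {
  "targets": [
    {"offset":[0,0,-0.07],"spin":0},
    {"offset":[0,0,-0.1],"spin":0},
    {"offset":[0,0,-0.1],"spin":0}
  ]
}}

```text
time_s: 15.38
eef_pos: [454.4, -336.6, 77.9]
ee_rot: [0.001, 0.66, 0.752, -0.0]
force: [-4.3, 0.8, 16.5]
grip_width: -0.002
grip_force: 8.1
```

Firmly bottomed (z stays at 77.9 while the force rises). Release and retreat.

Request:
{"fn": "send_rows", "kwargs": {
  "targets": [
    {"offset":[0,0,0.8],"spin":0},
    {"offset":[0,0,2.5],"spin":0},
    {"offset":[0,0,5.5],"spin":0},
    {"offset":[0,0,8.5],"spin":0},
    {"offset":[0,0,11],"spin":0},
    {"offset":[0,0,12],"spin":0},
    {"offset":[0,0,12],"spin":0},
    {"offset":[0,0,12],"spin":0}
  ]
}}

```text
time_s: 16.05
eef_pos: [454.1, -335.6, 195.0]
ee_rot: [-0.001, 0.66, 0.752, 0.0]
force: [0.0, 0.3, -1.1]
grip_width: 0.0
grip_force: 0.0
```

```bash
python3 - <<'E'
from h import *
s=ctrl.sense();print(s['time_s'],s['eef_pos'],s['force'])
c,T,p,d=shot('top','end')
cv2.imwrite('pics/endc.png',cv2.resize(p[210:340,200:580,::-1],None,fx=2.1,fy=2.1))
c,T=view('top')
for r in ctrl.place_of('top','roller')[:3]: print(r,at_z(c,T,r['uv'],71))
E
```

```text
16.05 [ 454.06029197 -335.56108156  194.96997804] [ 0.00455605  0.30740549 -1.0597874 ]
{'uv': [445.0, 234.1], 'conf': 0.89} [ 580.78331709 -242.21766552   71.        ]
{'uv': [308.3, 192.8], 'conf': 0.71} [676.0507872   48.50176979  71.        ]
{'uv': [254.9, 278.8], 'conf': 0.68} [491.19862524 163.89263636  71.        ]
```

View pics/endc.png

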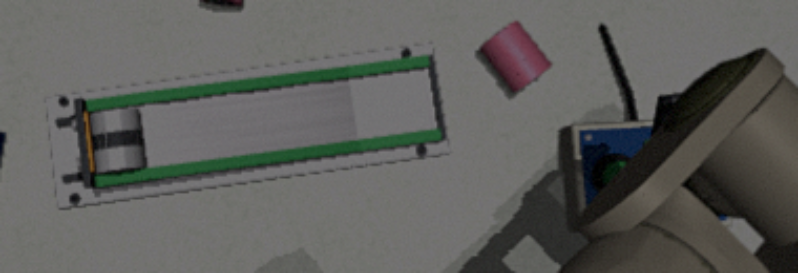

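The roller sits against the orange stop (crop 118,140) and the arm is clear. Handing in.

```bash
python3 -c "
from rig import ctrl
print(ctrl.finish_job())"
```

```text
the job is handed in; nothing more can be done
None
```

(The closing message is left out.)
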